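# Gauge the gas pressure of the culture jar

### The job

Take the pocket pressure gauge out of its stand and check the gas in the blue-lidded culture jar: press the gauge straight down over the jar's valve until the black rubber seal is clearly squeezed and the rod has been pushed out of the gauge's top, and keep it pressed for about two seconds, firmly but never with more than about 20 N. Then put the gauge back upright, fully home in the same hole of the stand, with the rod still out for the reading. Leave the grey-lidded jar and everything else alone.

Things in the scene. Friction and masses are not known exactly. Their poses are not given: they have to be found in the camera images.
- gauge: Loose pocket gauge, upright in the stand: round metal barrel 22 mm across, 84 mm tall, 90 g, red bands. Origin at the centre of its open foot, z up the barrel. The foot has a bore 11 mm across, 34 mm deep, that goes over the valve's pin. The rod's red cap (10 mm across, 3 mm thick) lies on its top. Grip the barrel about 60 mm above the foot; leave room above for the rod.
- rod (a joint): How far the gauge's reading rod stands out of the barrel's top, m, 0 (in) to 0.018. It slides stiffly (4.5 N) and stays where pushed. The valve's pin pushes its lower end, which lies 4 mm inside the foot. On a fully pressed valve it comes out about 5 to 15 mm, by the jar's unknown pressure.
- jar_blue: Fixed round culture jar with a blue lid, 132 mm across at most, lid top 92 mm above the table; clear wall with dishes inside. Origin at the centre of its underside. Any yaw. The valve stands on the lid, 22 mm from the centre in the jar's +x direction.
- jar_blue_port (a point): On the axis of the blue jar's valve, at the lid's top (z 92 mm), z up. Valve: brass stem, black rubber seal ring 23 mm across, and a round-nosed brass pin 7 mm across standing 20 mm above the seal. It is screwed in by an unknown amount: seal top 17 to 41 mm, pin nose 37 to 61 mm above this point, to be found by feel. The pin yields down to 19 mm under 1.5 to 8 N.
- seal (a joint): How far the blue jar's rubber seal is squeezed down, m, 0 (free) to 0.0025 (its stop). The gauge's foot, pressed down over the pin, meets the seal; the push then rises 4.5 N per mm up to the stop, after which it is rigid. A total push of 12 to 18 N is right.
- stand: Fixed white plastic stand block, 110 x 50 x 45 mm, with two holes in a row along its x axis, each 33 mm deep. Origin at the centre of its underside. Hole for the gauge at x = -30 mm (25 mm across), hole for the marker at x = +30 mm (18 mm across).
- stand_hole0 (a point): Centre of the mouth of the gauge's hole, at the stand's top (45 mm above the table). The gauge's foot rests on the hole's floor, 33 mm below.
- marker: Loose green marker, a cylinder 14 mm across and 85 mm tall, upright in the stand's other hole. Origin at its foot. Leave alone.
- jar_grey: Fixed jar of the same size with a grey lid and the same kind of valve. Origin at the centre of its underside. Leave alone.
- dishes: Loose stack of three culture dishes, 91 mm across, 47 mm tall. Origin under its centre. Leave alone.
- slide_box: Loose red box of slides, 85 x 60 x 28 mm. Origin under its centre. Leave alone.
- amber_bottle: Loose amber bottle, 64 mm across, 130 mm tall. Origin under its centre. Leave alone.
- white_jar: Loose white jar, 72 mm across, 100 mm tall. Origin under its centre. Leave alone.
- counter: Loose steel tally counter, 44 mm across, 38 mm tall. Origin under its centre. Leave alone.

How it is judged:
On the way, in this order (a step that is already met when the one before it is completed fails the run):
1. the gauge has been lifted clear of its stand (z of gauge in the frame of stand above 0.055 m), for 0.1 s.
2. the gauge is held upright (within 0.12 rad), its foot within 4 mm of the blue jar's valve axis, the seal squeezed at least 1.2 mm and the rod out at least 4 mm, for 1 s (value of joint seal above 0.0012 m and value of joint rod above 0.004 m and angle between gauge's own z axis and vertical below 0.12 rad and horizontal distance between gauge and jar_blue_port below 0.004 m and contact force between gauge and jar_blue above 3 N), for 1 s.
At the end, for the whole second after the job is handed in: The gauge stands upright (within 0.12 rad) and at rest, released, in its hole of the stand: foot within 6 mm of the hole's axis and within 4 mm of the hole's floor, the rod still at least 4 mm out; the blue jar's seal is free (squeezed less than 0.8 mm) (horizontal distance between gauge and stand_hole0 below 0.006 m and z of gauge in the frame of stand below 0.016 m and angle between gauge's own z axis and vertical below 0.12 rad and value of joint rod above 0.004 m and linear speed of gauge below 0.02 m/s and value of joint seal below 0.0008 m); the robot touches nothing.
It fails at once if the gauge is pushed onto the blue jar with more than 25 N (contact force between gauge and jar_blue above 25 N).
It fails at once if the gauge is pressed on the grey jar (over 3 N) (contact force between gauge and jar_grey above 3 N).
It fails at once if the fingers push on a jar (over 5 N) (contact force between the fingers and jar_blue above 5 N or contact force between the fingers and jar_grey above 5 N).
It fails at once if the gauge is knocked over or dropped on its side (tilt over 0.8 rad) (angle between gauge's own z axis and vertical above 0.8 rad).
It fails at once if a bystander is moved more than 30 mm (distance of any of dishes, slide_box, amber_bottle, white_jar, counter, marker from where it was at the start of the episode above 0.03 m).
It also fails if it takes over 58 s, if anything falls off the work surface, if the arm or the gripper's body presses on something with over 40 N, if the wrist force passes 120 N, or if a joint passes its speed limit or range.

### The arm

A 7-joint arm with a two-finger parallel gripper is mounted at the origin on the work surface. World frame = base frame: x ahead of the robot, y to its left, z up, the work surface at z = 0. Lengths are in m, angles in rad, forces in N, time in s.
With the tool pointing down it reaches from about 0.425 to 0.875 m from the base axis. Payload 8.4 kg.
Tool frame: the origin (TCP) lies midway between the tips of the shut fingers; the grasp point (between the pads) lies 19 mm behind it; z points along the fingers, y is the line along which they close (so a half turn about z gives the same grasp; the last joint's range is limited). The gripper opens to 85 mm and grips with 20 to 120 N. Pads are 22 mm wide; open, the fingers measure 114 mm over their backs; the gripper's body (76 mm by 85 mm) begins 54 mm behind the grasp point. The pads swing forward as they close: fully open they stand 13 mm farther back than shut.
Start: joints at [-1.378, 0.333, 0.04, 1.465, -0.013, 1.343, -0.059], TCP at [0.187, 0.622, 0.231] pointing down, gripper open.
Joint ranges: [-2.58, 2.58], [-0.38, 2.09], [-1.3, 1.39], [0.25, 2.4], [-1.5, 4.64], [0.08, 2.09], [-2.65, 2.65]. Speed limits (rad/s): [2.22, 2.22, 2.79, 2.79, 3.14, 3.14, 3.14].

### API

Orientations are given as a 3x3 rotation matrix whose columns are the frame's x, y, z axes.
In Python, from plant import ctrl gives the robot as it stands.
- The arm moves only by the tool drive_tool, never from a script. Its argument "series" is one flat list of numbers, 7 for each row, row after row: the shift along the world's x, y, z in units of 40 mm (1.0 is 40 mm), then the turn, a rotation vector about the world's x, y, z in degrees, then the finger opening in mm, from 0 to 85.4. A call has 1 to 10 rows; each row shifts and turns the commanded pose from where the row before left it; what a row does not reach is not made up. A row lasts 1/12 s, in which the tool goes at most 41.7 mm and 7.16 degrees, less where a joint would pass 70% of its speed; a pose out of reach is approached as far as the arm can. A call is refused whole if a number of a shift passes 1 or a number of a turn 7.16, either way. A call with a gripper value outside its range is refused whole. The fingers move at their own pace and stop on an object; "newtons" is the grip in N (left out, the last holds). Time passes only in rows, so rows that do not move let the fingers close. It gives the time, the measured TCP pose, the force, the opening and the grip force at its end, in the units of the state.
- ctrl.sense(): the state, without advancing time (a new reading comes with each control period).
- ctrl.capture(name): name is "side" or "top" or "wrist"; returns a dict with "color" (400x640x3 uint8, blue, green, red), "fx", "fy", "cx", "cy" (pixels), "view" (4x4, takes a point from world to camera coordinates). Camera axes: x right, y up, looking along -z (the intrinsics and any distortion apply to the point x, -y, -z); pixel columns grow to the right and rows downward; lengths in m; the calibration is good to about 2 mm. The wrist camera is an equidistant fisheye: a pixel r from the principal point sees the ray r / f radians off the axis. A picture is of the moment at which its call begins. There is no depth.
- ctrl.finish_job(): hands the job in; it is judged then, once.
The state is a dict: "clock": time; "q": joint angles; "joint_velocities": joint speeds; "joint_torque": joint torques, N m; "eef_pos": TCP position; "ee_rot": TCP orientation; "wrist_force": force on the tool from outside, world axes, zero at the start; "moment": the same for the moment, N m; "grip_width": finger opening in m; "finger_force": force on a finger pad.
Only numpy, scipy, OpenCV 4.12 (cv2) and the standard library are available. Lean on these libraries where they do the work, as an engineer would, in place of code of your own. Each camera call takes 0.05 s, during which the arm holds its last target. There are 200 camera calls.

## Working session

There is one attempt and no reset: what is moved stays moved. The work goes in short steps, Python scripts to look and compute and a tool call to move; the robot and the scene stay as the last step left them, time stands still between calls to the robot, and variables do not carry over. Pictures are saved under pics/ and viewed, at most 10 in all, crops included, and the job is handed in when it is done.

Besides the shell and the picture viewer there is one more tool, called by a JSON object that holds its "method" and its "body". drive_tool: Moves the arm, as the interface text tells. Its arguments: {"type":"object","properties":{"series":{"type":"array"},"newtons":{"type":"number"}},"required":["series"]}

```bash
mkdir -p pics; cat > h.py <<'E'
import numpy as np,cv2,pickle
from plant import ctrl
def grab(n,tag):
    c=ctrl.capture(n); cv2.imwrite(f'pics/{tag}.png',c['color']); pickle.dump(c,open(f'pics/{tag}.pkl','wb')); return c
def load(tag): return pickle.load(open(f'pics/{tag}.pkl','rb'))
def ray(c,u,v):
    x=(u-c['cx'])/c['fx'];y=(v-c['cy'])/c['fy']
    V=np.array(c['view'])
    if c.get('wrist'):
        r=np.hypot(x,y); s=np.sin(r)/r if r>0 else 1; d=np.array([x*s,-y*s,-np.cos(r)])
    else: d=np.array([x,-y,-1.])
    R=V[:3,:3]; o=-R.T@V[:3,3]; return o,R.T@d
def atz(c,u,v,z):
    o,d=ray(c,u,v); return o+d*(z-o[2])/d[2]
def proj(c,p):
    V=np.array(c['view']);q=V[:3,:3]@np.array(p)+V[:3,3]; x,y,z=q[0],-q[1],-q[2]
    if c.get('wrist'):
        r=np.hypot(x,y);t=np.arctan2(r,z);x,y=x/r*t,y/r*t
    else: x,y=x/z,y/z
    return c['cx']+c['fx']*x,c['cy']+c['fy']*y
E
python3 - <<'E'
from h import *
for n in('top','side'):
    c=grab(n,n+'0'); print({k:v for k,v in c.items() if k!='color'})
a=ctrl.sense();print(a['clock'],a['eef_pos'],a['ee_rot'])
E
```

```text
{'fx': 436.8859856895762, 'fy': 436.8859856895762, 'cx': 320.0346631067725, 'cy': 205.71085638781588, 'view': array([[-0.01786207, -0.99980395, -0.00854444,  0.03962656],
       [ 0.99848714, -0.01828172,  0.05185756, -0.54830464],
       [-0.05200361, -0.00760523,  0.99861794, -0.95325238],
       [ 0.        ,  0.        ,  0.        ,  1.        ]])}
{'fx': 396.67010459554734, 'fy': 396.67010459554734, 'cx': 320.2557813320587, 'cy': 201.8660884357504, 'view': array([[ 0.991114  , -0.1328251 ,  0.00710858, -0.54453913],
       [ 0.07738628,  0.61925804,  0.78136473, -0.11779305],
       [-0.10818689, -0.77387142,  0.62403415, -0.81349957],
       [ 0.        ,  0.        ,  0.        ,  1.        ]])}
0.1 [0.18689768 0.62213012 0.23049548] [[-9.57727650e-01  2.87676291e-01 -3.16252182e-04]
 [ 2.87676443e-01  9.57726573e-01 -1.44063346e-03]
 [-1.11552971e-04 -1.47071280e-03 -9.99998912e-01]]
```

View pics/top0.png

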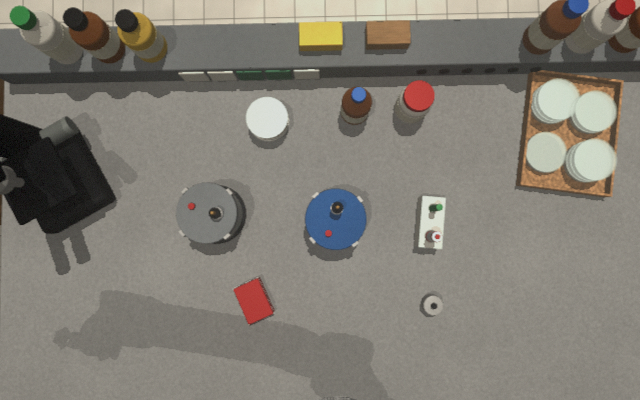

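View pics/side0.png

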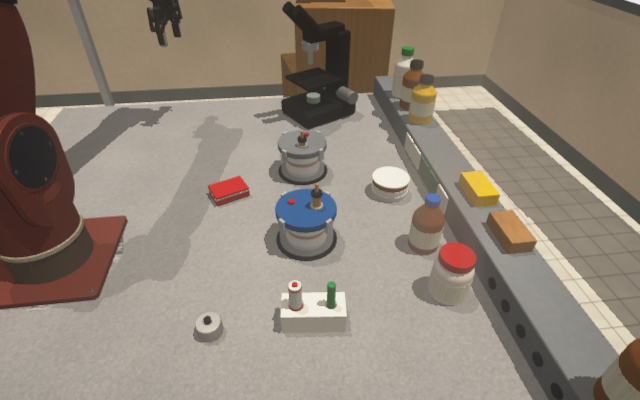

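The top picture shows the stand at about (432,222), with the gauge cap near (436,237) and the green marker near (437,208). The blue jar is at (336,219) with its valve near (337,207), and the grey jar is at (208,213). I'll enlarge these.

```bash
python3 - <<'E'
from h import *
t=load('top0')['color'];s=load('side0')['color']
f=lambda im,u,v,w,h,k:cv2.resize(im[v:v+h,u:u+w],None,fx=k,fy=k,interpolation=cv2.INTER_CUBIC)
a=np.hstack([f(t,400,185,60,75,4),f(t,297,180,80,75,4)])
b=np.hstack([f(s,270,275,90,70,4),f(s,270,175,50,70,4)])
b=f(s,270,175,90,75,4); c=f(s,270,270,90,75,4)
r1=np.hstack([a,np.zeros((300,160,3),np.uint8)]);r2=np.hstack([b,c])
cv2.imwrite('pics/crop.png',np.vstack([r1,r2]))
print(r1.shape,r2.shape)
E
```

```text
(300, 720, 3) (300, 720, 3)
```

View pics/crop.png

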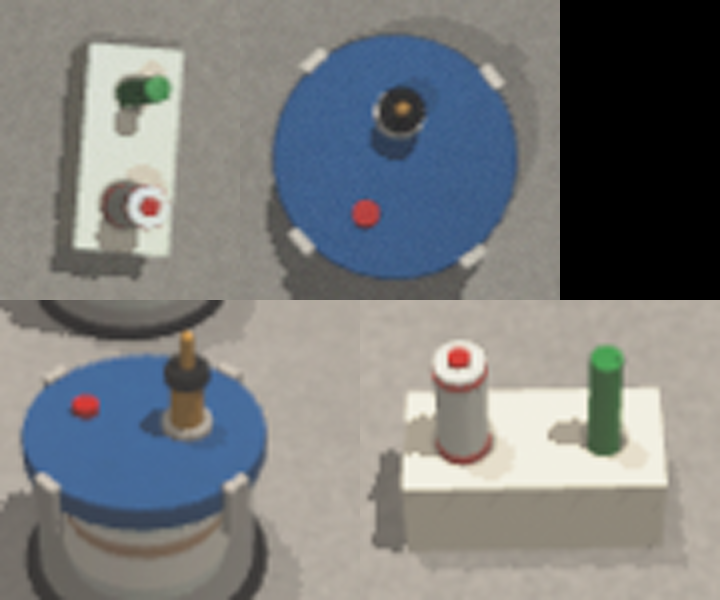

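```bash
python3 - <<'E'
from h import *
T=load('top0');S=load('side0')
def P(a,x,y,ox,oy,u,v): return (u+(x-ox+.5)/4-.5, v+(y-oy+.5)/4-.5)
t1=lambda x,y:P(0,x,y,0,0,400,185); t2=lambda x,y:P(0,x,y,240,0,297,180)
s1=lambda x,y:P(0,x,y,0,300,270,175); s2=lambda x,y:P(0,x,y,360,300,270,270)
def tri(p,q):
    A=[];b=[]
    for c,(u,v) in((T,p),(S,q)):
        o,d=ray(c,u,v);d/=np.linalg.norm(d);M=np.eye(3)-np.outer(d,d);A.append(M);b.append(M@o)
    x=np.linalg.lstsq(np.vstack(A),np.hstack(b),rcond=None);return x[0].round(4),np.sqrt(x[1]).round(4)
print('cap',tri(t1(150,207),s2(459,357)),atz(T,*t1(150,207),.099),atz(S,*s2(459,357),.099))
print('marker',tri(t1(157,89),s2(606,358)))
print('nose',tri(t2(403,107),s1(187,334)))
print('lidcentre top',atz(T,*t2(395,155),.092), 'side',atz(S,*s1(144,433),.092))
c=[atz(T,*t1(*p),.045) for p in((90,43),(184,50),(168,257),(73,250))]
d=[atz(S,*s2(*p),.045) for p in((406,393),(660,388),(667,483),(402,490))]
print(np.round(c,4),np.mean(c,0),'\n',np.round(d,4),np.mean(d,0))
E
```

```text
cap (array([ 0.4785, -0.2059,  0.0956]), array([0.0001])) [ 0.47854105 -0.20504489  0.099     ] [ 0.47847269 -0.20879593  0.099     ]
marker (array([ 0.5382, -0.212 ,  0.0931]), array([0.0002]))
nose (array([ 0.5401, -0.0044,  0.1477]), array([0.]))
lidcentre top [ 0.51853834 -0.00161397  0.092     ] side [ 0.51746675 -0.01020459  0.092     ]
[[ 0.5655 -0.1897  0.045 ]
 [ 0.5608 -0.2398  0.045 ]
 [ 0.4506 -0.2277  0.045 ]
 [ 0.4552 -0.1773  0.045 ]] [ 0.50803421 -0.20862526  0.045     ] 
 [[ 0.4557 -0.1809  0.045 ]
 [ 0.5666 -0.1924  0.045 ]
 [ 0.5606 -0.2413  0.045 ]
 [ 0.4513 -0.2306  0.045 ]] [ 0.50852501 -0.21130023  0.045     ]
```

{"method": "drive_tool", "body": {"series": [0.6,-0.7,0,0,0,0,85,0.6,-0.7,0,0,0,0,85,0.6,-0.7,0,0,0,0,85,0.6,-0.7,0,0,0,0,85,0.6,-0.7,0,0,0,0,85,0.6,-0.7,0,0,0,0,85,0.6,-0.7,0,0,0,0,85,0.6,-0.7,0,0,0,0,85,0.6,-0.7,0,0,0,0,85,0.6,-0.7,0,0,0,0,85]}}

```text
clock: 0.93
eef_pos: [0.4277, 0.3408, 0.2311]
ee_rot: [[-0.958, 0.288, -0.0], [0.288, 0.958, -0.0], [0.0, -0.0, -1.0]]
wrist_force: [0.8, 1.1, 0.0]
grip_width: 0.0852
finger_force: 0.0
```

{"method": "drive_tool", "body": {"series": [0.1,-0.9,0,0,0,1.1,85,0.1,-0.9,0,0,0,1.1,85,0.1,-0.9,0,0,0,1.1,85,0.1,-0.9,0,0,0,1.1,85,0.1,-0.9,0,0,0,1.1,85,0.1,-0.9,0,0,0,1.1,85,0.1,-0.9,0,0,0,1.1,85,0.1,-0.9,0,0,0,1.1,85,0.1,-0.9,0,0,0,1.1,85,0.1,-0.9,0,0,0,1.1,85]}}

```text
clock: 1.77
eef_pos: [0.4666, -0.0193, 0.2312]
ee_rot: [[-0.995, 0.099, -0.0], [0.099, 0.995, 0.0], [0.0, 0.0, -1.0]]
wrist_force: [0.6, 0.4, -0.5]
grip_width: 0.0849
finger_force: 0.0
```

{"method": "drive_tool", "body": {"series": [0.05,-0.9,-0.3,0,0,0,85,0.1,-0.9,-0.3,0,0,0,85,0.1,-0.9,-0.3,0,0,0,85,0.05,-0.9,-0.3,0,0,0,85,0,0,0,0,0,0,85]}}

```text
clock: 2.18
eef_pos: [0.4769, -0.1685, 0.1816]
ee_rot: [[-0.994, 0.107, -0.002], [0.107, 0.994, -0.003], [0.002, -0.003, -1.0]]
wrist_force: [-1.6, -0.7, 0.2]
grip_width: 0.0853
finger_force: 0.0
```

```bash
python3 - <<'E'
from h import *
c=grab('wrist','w0'); c['wrist']=1; pickle.dump(c,open('pics/w0.pkl','wb'))
a=ctrl.sense();print(a['clock'],a['eef_pos'],a['q'],a['wrist_force']);print(c['fx'],c['cx'],c['cy'],c['view'])
print(proj(c,(.4785,-.206,.097)),proj(c,(.538,-.212,.097)))
E
```

```text
2.2333 [ 0.47743301 -0.16528051  0.18215655] [-0.50278187  0.06925721  0.78908824  1.9072564  -0.05062287  1.18785104
  1.76867449] [0.42204085 0.73420898 0.12226164]
309.70691628693146 320.9374850628592 204.02237924223115 [[ 0.10819167  0.99412729 -0.00234277  0.11674782]
 [-0.9503266   0.10273241 -0.29381185  0.49407098]
 [-0.2918457   0.03401439  0.9558604  -0.18800825]
 [ 0.          0.          0.          1.        ]]
(np.float64(274.5921945248791), np.float64(217.12977513302215)) (np.float64(279.1262615964768), np.float64(282.34017591616123))
```

View pics/w0.png

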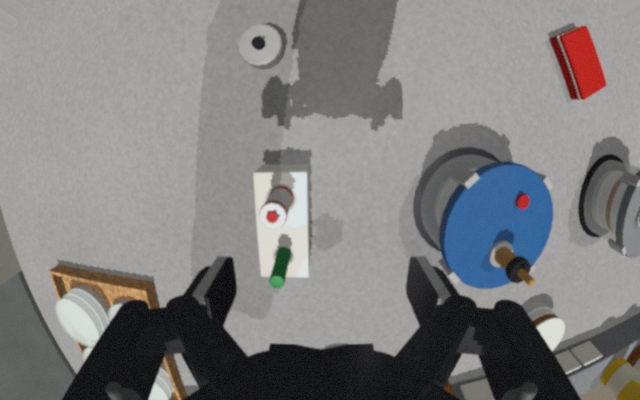

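The gauge cap shows at (273,216) and the marker at (278,282), each within 2 px of the prediction. The blue jar's pin nose is near (532,281). I'll move over the gauge next.

{"method": "drive_tool", "body": {"series": [0,-0.5,0,0,0,0,85,0,-0.55,0,0,0,0,85,0,0,-0.5,0,0,0,85,0,0,-0.5,0,0,0,85,0,0,0,0,0,0,85,0,0,0,0,0,0,85]}}

```text
clock: 2.73
eef_pos: [0.4785, -0.2025, 0.1429]
ee_rot: [[-0.995, 0.099, -0.002], [0.099, 0.995, 0.0], [0.002, 0.0, -1.0]]
wrist_force: [0.2, -0.3, 0.0]
grip_width: 0.085
finger_force: 0.0
```

```bash
python3 - <<'E'
from h import *
c=load('w0')
print('nose pred',proj(c,(.540,-.0044,.1477)))
a=ctrl.sense();print(a['clock'],a['eef_pos'],a['ee_rot'],a['wrist_force'])
E
```

```text
nose pred (np.float64(531.9354740035627), np.float64(281.95113825449084))
2.7333 [ 0.4785336  -0.20246226  0.142944  ] [[-9.95110613e-01  9.87427892e-02 -2.17477109e-03]
 [ 9.87422828e-02  9.95112982e-01  3.39256333e-04]
 [ 2.19764206e-03  1.22855715e-04 -9.99997578e-01]] [ 0.21968262 -0.34647999  0.03543965]
```

{"method": "drive_tool", "body": {"series": [0,-0.1,-0.5,0,0,0,85,0,0,-0.5,0,0,0,85,0,0,-0.5,0,0,0,85,0,0,-0.45,0,0,0,85,0,0,-0.3,0,0,0,60,0,0,0,0,0,0,40,0,0,0,0,0,0,32,0,0,0,0,0,0,32], "newtons": 60}}

```text
clock: 3.4
eef_pos: [0.4799, -0.2077, 0.0546]
ee_rot: [[-0.995, 0.099, 0.002], [0.099, 0.995, -0.0], [-0.002, -0.0, -1.0]]
wrist_force: [0.5, -0.4, 0.4]
grip_width: 0.0382
finger_force: 0.0
```

{"method": "drive_tool", "body": {"series": [0,0,0,0,0,0,26,0,0,0,0,0,0,20,0,0,0,0,0,0,15,0,0,0,0,0,0,15,0,0,0,0,0,0,15,0,0,0,0,0,0,15]}}

```text
clock: 3.9
eef_pos: [0.4799, -0.2077, 0.0546]
ee_rot: [[-0.995, 0.1, 0.002], [0.1, 0.995, 0.0], [-0.002, 0.0, -1.0]]
wrist_force: [-1.1, 0.7, 7.2]
grip_width: 0.0206
finger_force: 58.2
```

{"method": "drive_tool", "body": {"series": [0,0,0.25,0,0,0,15,0,0,0.5,0,0,0,15,0,0,0.5,0,0,0,15,0,0,0.5,0,0,0,15,0,0,0.5,0,0,0,15,0,0,0.5,0,0,0,15,0,0,0.5,0,0,0,15,0,0,0.5,0,0,0,15,0,0,0.25,0,0,0,15,0,0,0.1,0,0,0,15]}}

```text
clock: 4.73
eef_pos: [0.4796, -0.2079, 0.2193]
ee_rot: [[-0.995, 0.1, 0.003], [0.1, 0.995, -0.0], [-0.003, 0.0, -1.0]]
wrist_force: [0.7, -0.4, -1.0]
grip_width: 0.0204
finger_force: 58.8
```

```bash
python3 - <<'E'
from h import *
c=grab('side','s1');a=ctrl.sense();print(a['clock'],a['eef_pos'],a['grip_width'],a['wrist_force'])
x,y,z=a['eef_pos']; print(proj(c,(x,y,z-.041)),proj(c,(x,y,z+.046)))
cv2.imwrite('pics/s1c.png',cv2.resize(c['color'][130:330,230:400],None,fx=3,fy=3,interpolation=2))
E
```

```text
4.7833 [ 0.47950575 -0.207733    0.21884535] 0.02058631514049435 [ 1.34628801  0.33366315 -0.54806337]
(np.float64(293.23499371303524), np.float64(248.88373551090527)) (np.float64(290.9699008118542), np.float64(203.6204746040324))
```

View pics/s1c.png

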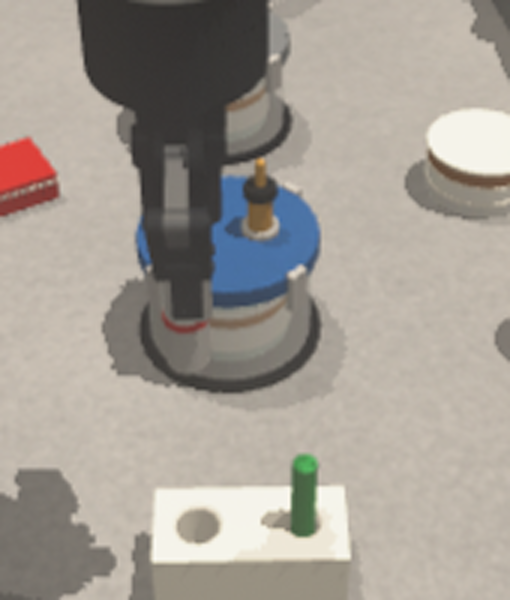

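The gauge hangs upright with its axis near crop x 184, so about (291,238) in the full picture. The hole is empty at crop (198,525), and the blue jar's pin nose is at crop (261,160). I'll carry it over the valve.

{"method": "drive_tool", "body": {"series": [0.1,0.4,0,0,0,0,15,0.2,0.7,0,0,0,0,15,0.2,0.7,0,0,0,0,15,0.2,0.7,0,0,0,0,15,0.2,0.7,0,0,0,0,15,0.2,0.7,0,0,0,0,15,0.2,0.6,0,0,0,0,15,0.2,0.5,0,0,0,0,15,0.03,0.08,0,0,0,0,15,0,0,0,0,0,0,15]}}

```text
clock: 5.62
eef_pos: [0.5398, -0.0027, 0.2159]
ee_rot: [[-0.995, 0.097, -0.002], [0.097, 0.995, -0.001], [0.002, -0.001, -1.0]]
wrist_force: [-0.1, -0.4, -0.9]
grip_width: 0.0207
finger_force: 58.8
```

```bash
python3 - <<'E'
from h import *
c=grab('side','s2');w=grab('wrist','w2');t=grab('top','t2');a=ctrl.sense();print(a['clock'],a['eef_pos'],a['ee_rot'],a['grip_width'],a['wrist_force'])
w['wrist']=1
x,y,z=a['eef_pos']; x-=.0015
print(proj(c,(x,y,z-.041)),proj(c,(x,y,z+.046)),proj(c,(.54,-.0044,.1477)))
u,v=map(int,proj(w,(x,y,z-.041)));print(u,v,proj(w,(.54,-.0044,.1477)))
A=cv2.resize(c['color'][110:230,260:360],None,fx=4,fy=4,interpolation=2)
v0=max(0,min(v-60,280));B=cv2.resize(w['color'][v0:v0+120,u-50:u+50],None,fx=4,fy=4,interpolation=2)
print('crop off',u-50,v0)
cv2.imwrite('pics/c2.png',np.hstack([A,B]))
E
```

```text
5.7667 [ 0.53962574 -0.00577161  0.21676354] [[-9.94847695e-01  1.01375814e-01 -1.00358987e-03]
 [ 1.01376549e-01  9.94847873e-01 -7.10113074e-04]
 [ 9.26430958e-04 -8.08194833e-04 -9.99999244e-01]] 0.020987131253834994 [-0.07970507 -0.43942672 -0.74334852]
(np.float64(315.4495006476361), np.float64(171.70000694115635)) (np.float64(315.42729244605164), np.float64(131.02919978617626)) (np.float64(316.31986539056834), np.float64(183.12544746210105))
319 229 (np.float64(321.62722106304295), np.float64(217.7895817586402))
crop off 269 169
```

View pics/c2.png

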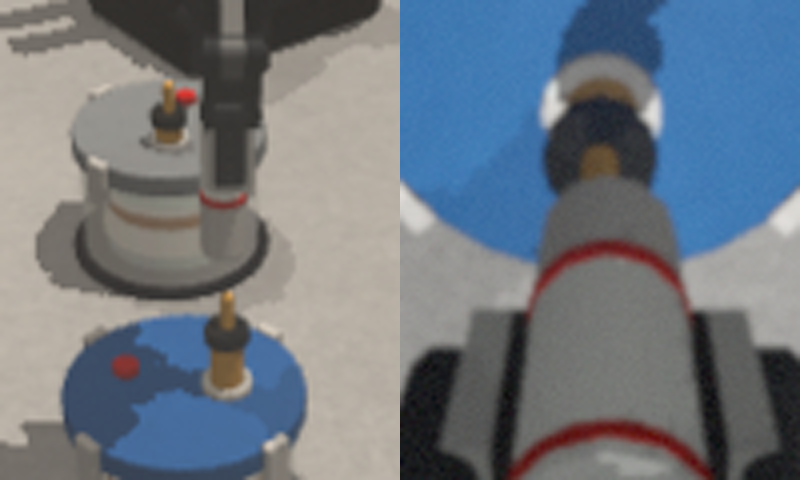

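In the side crop the gauge axis (x≈222) sits slightly left of the pin (x≈227). In the wrist crop the foot centre (x≈609) is slightly right of the pin and seal (x≈602). I'll correct by about +2 mm in x and −1 mm in y, then descend.

{"method": "drive_tool", "body": {"series": [0.05,-0.02,0,0,0,0,15,0,0,-0.25,0,0,0,15,0,0,-0.25,0,0,0,15,0,0,-0.1,0,0,0,15,0,0,0,0,0,0,15,0,0,0,0,0,0,15]}}

```text
clock: 6.27
eef_pos: [0.5418, -0.0052, 0.1928]
ee_rot: [[-0.995, 0.1, -0.001], [0.1, 0.995, -0.0], [0.001, -0.0, -1.0]]
wrist_force: [0.2, -0.1, -1.0]
grip_width: 0.0209
finger_force: 58.8
```

{"method": "drive_tool", "body": {"series": [0,0,-0.1,0,0,0,15,0,0,-0.1,0,0,0,15,0,0,0,0,0,0,15]}}

```text
clock: 6.52
eef_pos: [0.5424, -0.0052, 0.185]
ee_rot: [[-0.995, 0.1, 0.0], [0.1, 0.995, -0.0], [-0.0, -0.0, -1.0]]
wrist_force: [1.1, -0.9, 1.6]
grip_width: 0.0209
finger_force: 59.1
```

{"method": "drive_tool", "body": {"series": [0,0,-0.1,0,0,0,15,0,0,0,0,0,0,15]}}

```text
clock: 6.68
eef_pos: [0.5424, -0.0052, 0.1811]
ee_rot: [[-0.995, 0.1, 0.0], [0.1, 0.995, -0.0], [-0.0, -0.0, -1.0]]
wrist_force: [0.8, -0.9, 2.8]
grip_width: 0.0207
finger_force: 59.1
```

{"method": "drive_tool", "body": {"series": [0,0,-0.1,0,0,0,15,0,0,0,0,0,0,15]}}

```text
clock: 6.85
eef_pos: [0.5423, -0.0052, 0.177]
ee_rot: [[-0.995, 0.1, 0.0], [0.1, 0.995, -0.0], [-0.0, -0.0, -1.0]]
wrist_force: [-0.1, -0.7, 3.4]
grip_width: 0.0211
finger_force: 59.3
```

```bash
python3 - <<'E'
from h import *
c=grab('side','s3');w=grab('wrist','w3');a=ctrl.sense();print(a['clock'],a['eef_pos'],a['grip_width'],a['wrist_force'],a['moment'])
A=cv2.resize(c['color'][110:230,260:360],None,fx=4,fy=4,interpolation=2)
B=cv2.resize(w['color'][169:289,269:369],None,fx=4,fy=4,interpolation=2)
cv2.imwrite('pics/c3.png',np.hstack([A,B]))
E
```

```text
6.95 [ 0.54243294 -0.0052041   0.17745257] 0.020841950869595966 [-0.22315211 -1.14148081  4.18603813] [-0.30945991 -0.06740873  0.04163248]
```

View pics/c3.png

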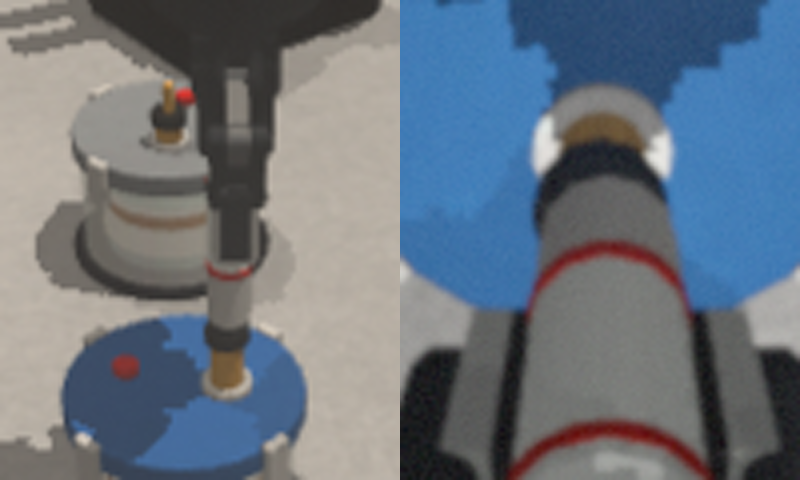

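The pin is inside the bore. In the side crop the foot is just above the black seal (barrel axis x≈229, seal x≈226), and in the wrist crop the foot is at x≈607 against the seal at x≈601. I'll shift slightly and go on pressing in small steps.

{"method": "drive_tool", "body": {"series": [-0.02,-0.02,-0.05,0,0,0,15,0,0,-0.05,0,0,0,15,0,0,0,0,0,0,15]}}

```text
clock: 7.2
eef_pos: [0.5417, -0.0057, 0.1732]
ee_rot: [[-0.995, 0.099, 0.001], [0.099, 0.995, 0.0], [-0.001, 0.0, -1.0]]
wrist_force: [1.8, -0.0, 3.7]
grip_width: 0.0203
finger_force: 59.3
```

{"method": "drive_tool", "body": {"series": [0,0,-0.05,0,0,0,15,0,0,0,0,0,0,15]}}

```text
clock: 7.37
eef_pos: [0.5419, -0.0057, 0.1718]
ee_rot: [[-0.995, 0.1, 0.001], [0.1, 0.995, 0.0], [-0.001, 0.0, -1.0]]
wrist_force: [0.9, 0.2, 9.5]
grip_width: 0.0208
finger_force: 59.6
```

{"method": "drive_tool", "body": {"series": [0,0,-0.04,0,0,0,15,0,0,0,0,0,0,15]}}

```text
clock: 7.53
eef_pos: [0.5421, -0.0057, 0.1707]
ee_rot: [[-0.995, 0.1, 0.002], [0.1, 0.995, 0.001], [-0.001, 0.001, -1.0]]
wrist_force: [-1.0, -0.1, 15.4]
grip_width: 0.0206
finger_force: 60.1
```

{"method": "drive_tool", "body": {"series": [0,0,0,0,0,0,15,0,0,0,0,0,0,15,0,0,0,0,0,0,15,0,0,0,0,0,0,15,0,0,0,0,0,0,15]}}

```text
clock: 7.95
eef_pos: [0.542, -0.0057, 0.1709]
ee_rot: [[-0.995, 0.1, 0.001], [0.1, 0.995, 0.001], [-0.001, 0.001, -1.0]]
wrist_force: [-1.1, -0.3, 13.4]
grip_width: 0.0203
finger_force: 60.1
```

{"method": "drive_tool", "body": {"series": [0,0,0,0,0,0,15,0,0,0,0,0,0,15,0,0,0,0,0,0,15,0,0,0,0,0,0,15,0,0,0,0,0,0,15,0,0,0,0,0,0,15,0,0,0,0,0,0,15,0,0,0,0,0,0,15,0,0,0,0,0,0,15,0,0,0,0,0,0,15]}}

```text
clock: 8.78
eef_pos: [0.5421, -0.0057, 0.1709]
ee_rot: [[-0.995, 0.1, 0.002], [0.1, 0.995, 0.001], [-0.001, 0.001, -1.0]]
wrist_force: [0.0, -0.0, 13.7]
grip_width: 0.0207
finger_force: 60.1
```

{"method": "drive_tool", "body": {"series": [0,0,0,0,0,0,15,0,0,0,0,0,0,15,0,0,0,0,0,0,15,0,0,0,0,0,0,15,0,0,0,0,0,0,15,0,0,0,0,0,0,15,0,0,0,0,0,0,15,0,0,0,0,0,0,15,0,0,0,0,0,0,15,0,0,0,0,0,0,15]}}

```text
clock: 9.62
eef_pos: [0.542, -0.0057, 0.1709]
ee_rot: [[-0.995, 0.1, 0.001], [0.1, 0.995, 0.001], [-0.001, 0.001, -1.0]]
wrist_force: [-1.9, 0.2, 14.2]
grip_width: 0.0207
finger_force: 60.1
```

```bash
python3 - <<'E'
from h import *
c=grab('side','s4');w=grab('wrist','w4');a=ctrl.sense();print(a['clock'],a['eef_pos'],a['wrist_force'])
A=cv2.resize(c['color'][110:230,260:360],None,fx=4,fy=4,interpolation=2)
B=cv2.resize(w['color'][160:400,220:420],None,fx=2,fy=2,interpolation=2)
cv2.imwrite('pics/c4.png',np.hstack([A,B]))
E
```

```text
9.7167 [ 0.54205482 -0.00572011  0.17091403] [-1.39456024  0.0753802  13.42679306]
```

View pics/c4.png

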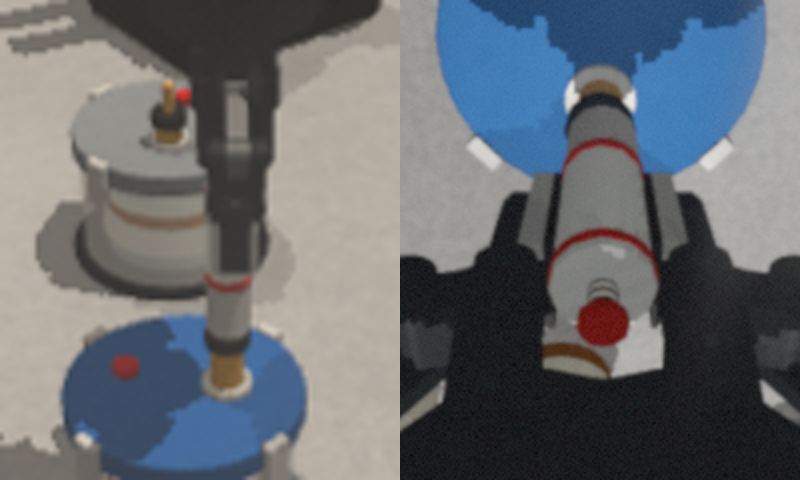

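The rod stands well out of the top: the red cap at crop (603,322) is clearly raised above the barrel, by 8 mm or more. The seal is squeezed at about 14.5 N and was held for 2 s. Next is lifting straight off and going back to the stand.

{"method": "drive_tool", "body": {"series": [0,0,0.1,0,0,0,15,0,0,0.15,0,0,0,15,0,0,0.2,0,0,0,15,0,0,0.2,0,0,0,15,0,0,0.25,0,0,0,15,0,0,0.3,0,0,0,15,0,0,0,0,0,0,15]}}

```text
clock: 10.3
eef_pos: [0.5424, -0.006, 0.2203]
ee_rot: [[-0.995, 0.1, 0.003], [0.1, 0.995, 0.001], [-0.003, 0.001, -1.0]]
wrist_force: [0.6, 0.4, -1.1]
grip_width: 0.0205
finger_force: 59.3
```

{"method": "drive_tool", "body": {"series": [-0.1,-0.4,0,0,0,0,15,-0.2,-0.7,0,0,0,0,15,-0.2,-0.7,0,0,0,0,15,-0.2,-0.7,0,0,0,0,15,-0.2,-0.7,0,0,0,0,15,-0.2,-0.7,0,0,0,0,15,-0.2,-0.6,0,0,0,0,15,-0.2,-0.5,0,0,0,0,15,-0.03,-0.05,0,0,0,0,15,0,0,0,0,0,0,15]}}

```text
clock: 11.13
eef_pos: [0.4794, -0.2093, 0.2178]
ee_rot: [[-0.995, 0.103, 0.0], [0.103, 0.995, 0.0], [-0.0, 0.0, -1.0]]
wrist_force: [-0.7, 2.2, -1.3]
grip_width: 0.0204
finger_force: 59.2
```

{"method": "drive_tool", "body": {"series": [0,0,-0.4,0,0,0,15,0,0,-0.6,0,0,0,15,0,0,-0.6,0,0,0,15,0,0,-0.4,0,0,0,15,0,0,-0.2,0,0,0,15,0,0,0,0,0,0,15,0,0,0,0,0,0,15]}}

```text
clock: 11.72
eef_pos: [0.4806, -0.2074, 0.1301]
ee_rot: [[-0.995, 0.099, -0.0], [0.099, 0.995, -0.0], [0.0, -0.0, -1.0]]
wrist_force: [0.3, -0.8, -0.5]
grip_width: 0.0204
finger_force: 59.2
```

{"method": "drive_tool", "body": {"series": [-0.02,0,-0.4,0,0,0,15,0,0,-0.4,0,0,0,15,0,0,-0.15,0,0,0,15,0,0,0,0,0,0,15,0,0,0,0,0,0,15]}}

```text
clock: 12.13
eef_pos: [0.4799, -0.208, 0.0926]
ee_rot: [[-0.995, 0.1, 0.001], [0.1, 0.995, -0.0], [-0.001, -0.0, -1.0]]
wrist_force: [-0.0, 0.8, -0.4]
grip_width: 0.0204
finger_force: 59.2
```

{"method": "drive_tool", "body": {"series": [0,0,-0.1,0,0,0,15,0,0,-0.1,0,0,0,15,0,0,0,0,0,0,15]}}

```text
clock: 12.38
eef_pos: [0.4794, -0.2077, 0.0835]
ee_rot: [[-0.995, 0.099, 0.0], [0.099, 0.995, 0.0], [-0.0, 0.0, -1.0]]
wrist_force: [-0.7, 0.6, -2.1]
grip_width: 0.0206
finger_force: 59.2
```

{"method": "drive_tool", "body": {"series": [0,0,-0.2,0,0,0,15,0,0,-0.2,0,0,0,15,0,0,-0.2,0,0,0,15,0,0,0,0,0,0,15]}}

```text
clock: 12.72
eef_pos: [0.4785, -0.2075, 0.0578]
ee_rot: [[-0.995, 0.1, -0.002], [0.1, 0.995, 0.0], [0.002, -0.0, -1.0]]
wrist_force: [2.2, -0.7, -2.0]
grip_width: 0.0208
finger_force: 59.1
```

{"method": "drive_tool", "body": {"series": [0,0,-0.05,0,0,0,15,0,0,-0.05,0,0,0,15,0,0,0,0,0,0,15]}}

```text
clock: 12.97
eef_pos: [0.4792, -0.2079, 0.0554]
ee_rot: [[-0.995, 0.1, -0.0], [0.1, 0.995, -0.0], [0.0, -0.0, -1.0]]
wrist_force: [0.3, 0.1, -0.6]
grip_width: 0.0206
finger_force: 59.1
```

{"method": "drive_tool", "body": {"series": [0,0,-0.025,0,0,0,15,0,0,0,0,0,0,20,0,0,0,0,0,0,24,0,0,0,0,0,0,30,0,0,0,0,0,0,45,0,0,0,0,0,0,65,0,0,0,0,0,0,80,0,0,0,0,0,0,80,0,0,0,0,0,0,80]}}

```text
clock: 13.72
eef_pos: [0.4794, -0.2079, 0.0547]
ee_rot: [[-0.995, 0.1, 0.0], [0.1, 0.995, -0.0], [-0.0, -0.0, -1.0]]
wrist_force: [-0.2, -1.0, 0.0]
grip_width: 0.0802
finger_force: 0.0
```

{"method": "drive_tool", "body": {"series": [0,0,0.3,0,0,0,80,0,0,0.6,0,0,0,80,0,0,0.6,0,0,0,80,0,0,0.6,0,0,0,80,0,0,0.6,0,0,0,80,0,0.6,0.6,0,0,0,80,0,0.6,0.3,0,0,0,80,0,0.3,0,0,0,0,80,0,0,0,0,0,0,80,0,0,0,0,0,0,80]}}

```text
clock: 14.55
eef_pos: [0.4795, -0.1477, 0.1994]
ee_rot: [[-0.995, 0.098, 0.001], [0.098, 0.995, 0.0], [-0.001, 0.0, -1.0]]
wrist_force: [0.2, -0.5, 0.3]
grip_width: 0.0803
finger_force: 0.0
```

```bash
python3 - <<'E'
from h import *
c=grab('side','s5');w=grab('wrist','w5');a=ctrl.sense();print(a['clock'],a['eef_pos'],a['wrist_force'])
A=cv2.resize(c['color'][255:345,265:365],None,fx=4,fy=4,interpolation=2)
B=cv2.resize(w['color'][120:345,180:380],None,fx=1.6,fy=1.6,interpolation=2)
cv2.imwrite('pics/c5.png',np.hstack([A,B]))
E
```

```text
14.65 [ 0.47903562 -0.14899844  0.198785  ] [-0.28715514 -0.39671373 -0.28069738]
```

View pics/c5.png

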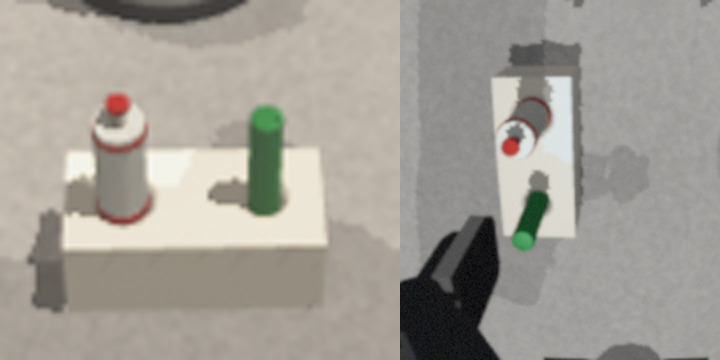

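The gauge stands upright and fully home: its lower red band is at the stand's mouth, crop (123,212), as at the start. The cap at crop (117,103) is raised well above the top, and the marker is untouched. I'll hand the job in.

```bash
python3 -c "
from plant import ctrl
print(ctrl.finish_job())"
```

```text
the job is handed in; nothing more can be done
None
```

The gauge was pressed on the blue jar's valve at about 14–16 N for roughly two seconds, then put back upright and fully home in its hole with the rod about 8 mm out; the job is handed in at about 15 s, but the judge gave no verdict.

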